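# Load the capacitor forming tray and bring the supply up to its set mark

### The job

Stand the two loose capacitors in the two free cells of the black tray, one per cell, upright with their terminals up, setting each down rather than dropping it. When both are in and released, slide the supply's slider gently along its track until the line on its grip is level with the dark steel pointer beside the track, without running past it, and let go. Leave the pointer, the capacitor already in the tray and the other things on the bench where they are.

Things in the scene. Friction and masses are not known exactly. Their poses are not given: they have to be found in the camera images.
- cap_1: upright cylinder capacitor, black sleeve, 50 mm diameter, 100 mm tall, two small metal screw terminals (6 mm high) on top, about 0.2 kg; origin: centre of its underside, z up
- cap_2: upright cylinder capacitor, black sleeve, 50 mm diameter, 100 mm tall, two small metal screw terminals (6 mm high) on top, about 0.2 kg; origin: centre of its underside, z up (same as cap_1, either goes in either free cell)
- tray: black open tray fixed to the bench, 70 (x) by 202 (y) by 50 mm high, walls and floor 4 mm; three cells in a row along its y, each 62 x 62 mm inside, centres at y = -66, 0, +66 mm; one holds a capacitor, the other two are free (which ones varies); steel ears 10 mm high reach to 129 mm from its centre at both ends; origin: centre of its underside
- plate_a: brass contact plate, 54 x 54 mm, 3 mm thick, fixed on the floor of one free cell of the tray; origin: centre of the plate's underside (on the cell floor), x and y along the cell's walls; its top, where a capacitor stands, is 3 mm above the origin
- plate_b: brass contact plate, 54 x 54 mm, 3 mm thick, fixed on the floor of the other free cell of the tray; origin: centre of the plate's underside (on the cell floor), x and y along the cell's walls; its top, where a capacitor stands, is 3 mm above the origin
- cap_loaded: the capacitor already standing in the tray's third cell, same make and size (50 mm by 100 mm, terminals up); not to be moved; origin: centre of its underside
- supply: low grey power supply box fixed to the bench, 170 mm (x) by 260 mm (y), 60 mm high; the slider's track plate runs along its y on top, 52 mm wide, its surface 64 mm above the bench, centred 22 mm to the -x side of the box's middle; origin: centre of its underside
- fader (a joint): travel of the slider from its low end, in m, 0 to 0.15, growing along the supply's +y; it starts near the low end, slides with about 1.5 N and stays where it is left
- fader_top (a point): centre of the top of the slider's grip, on its white line; the grip is a black upright block 60 mm (x, across the track) by 18 mm (y, along the track) by 40 mm tall, its top 104.5 mm above the bench; axes as the supply's, the slider moves along +y
- mark (a joint): position of the steel pointer along the track, in m, on the same scale as joint fader: the slider's line is level with the pointer when both values are equal; stiff, not to be moved
- mark_tip (a point): tip of the dark steel pointer, an arrow 45 mm long, 16 mm wide and 9 mm high lying on the box's top on the +x side of the track, 4 mm clear of the grip, a round stud 17 mm high at its tail, 37 mm beyond the tip; it points to -x at the track; axes as the supply's
- tape: roll of tape lying flat, 90 mm diameter, 40 mm high; not to be moved; origin: centre of its underside
- fan: 120 mm axial fan standing on edge, 38 mm thick; not to be moved; origin: centre of its underside
Not all that is in view belongs to the job. What is shaped like the cap_2 but red is not meant. What is shaped like the plate_a but turquoise is not meant.

How it is judged:
On the way, in this order (a step that is already met when the one before it is completed fails the run):
1. both loose capacitors stand in the two free cells, one per cell, upright and released (((horizontal distance between cap_1 and plate_a below 0.012 m and z of cap_1 in the frame of plate_a below 0.008 m and angle between cap_1's own z axis and vertical below 0.1 rad) or (horizontal distance between cap_1 and plate_b below 0.012 m and z of cap_1 in the frame of plate_b below 0.008 m and angle between cap_1's own z axis and vertical below 0.1 rad)) and ((horizontal distance between cap_2 and plate_a below 0.012 m and z of cap_2 in the frame of plate_a below 0.008 m and angle between cap_2's own z axis and vertical below 0.1 rad) or (horizontal distance between cap_2 and plate_b below 0.012 m and z of cap_2 in the frame of plate_b below 0.008 m and angle between cap_2's own z axis and vertical below 0.1 rad)) and contact force between the fingers and cap_1 below 0.1 N and contact force between the fingers and cap_2 below 0.1 N), for 0.2 s.
2. after that, the slider's line is level with the pointer (within 5 mm) (y of fader_top in the frame of mark_tip between -0.005 and 0.005 m), for 0.2 s.
At the end, for the whole second after the job is handed in: Each of the two capacitors stands upright (within about 6 degrees), at rest and released, on one of the two brass plates, within 12 mm of its centre and down on it (within 5 mm); the slider stands still with its line within 5 mm of the pointer's tip along the track (all of step 1 and all of step 2 and velocity of joint fader between -0.005 and 0.005 m/s and linear speed of each of cap_1, cap_2 below 0.02 m/s); the robot touches nothing.
It fails at once if one of the two capacitors is tipped by more than about 40 degrees (angle between any of cap_1, cap_2's own z axis and vertical above 0.7 rad).
It fails at once if a capacitor is let fall (more than about 20 mm) instead of being set down ((linear speed of cap_1 above 0.62 m/s and contact force between the fingers and cap_1 below 0.01 N) or (linear speed of cap_2 above 0.62 m/s and contact force between the fingers and cap_2 below 0.01 N)).
It fails at once if the slider runs more than 9 mm past the pointer (y of fader_top in the frame of mark_tip above 0.009 m).
It fails at once if the pointer is shifted by more than 4 mm (distance of mark_tip from where it was at the start of the episode above 0.004 m).
It fails at once if the capacitor already in the tray, the tape roll or the fan is moved by more than 25 mm (distance of any of cap_loaded, tape, fan from where it was at the start of the episode above 0.025 m).
It also fails if it takes over 61 s, if anything falls off the work surface, if the arm or the gripper's body presses on something with over 40 N, if the wrist force passes 120 N, or if a joint passes its speed limit or range.

### The arm

A 7-joint arm with a two-finger parallel gripper is mounted at the origin on the work surface. World frame = base frame: x ahead of the robot, y to its left, z up, the work surface at z = 0. Lengths are in m, angles in rad, forces in N, time in s.
With the tool pointing down it reaches from about 0.425 to 0.875 m from the base axis. Payload 4.7 kg.
Tool frame: the origin (TCP) lies midway between the tips of the shut fingers; the grasp point (between the pads) lies bot.pinch_z behind it (bot.pinch_z is the distance from the TCP to the grasp point, in m); z points along the fingers, y is the direction in which the jaws open and shut (so a half turn about z gives the same grasp; the last joint's range is limited). The gripper opens to 85 mm and grips with 20 to 120 N. Pads are 22 mm wide; open, the fingers measure 114 mm over their backs; the gripper's body (76 mm by 85 mm) begins 54 mm behind the grasp point. The pads swing forward as they close: fully open they stand 13 mm farther back than shut.
Start: joints at [1.356, 0.321, -0.07, 1.45, 0.023, 1.371, -0.057], TCP at [0.147, -0.633, 0.231] pointing down, gripper open.
Joint ranges: [-2.86, 2.86], [-0.3, 2.09], [-1.38, 1.24], [0.06, 2.45], [-1.56, 4.7], [0.09, 2.05], [-2.69, 2.69]. Speed limits (rad/s): [2.57, 2.57, 3.14, 3.14, 3.14, 3.14, 3.14].

### API

Orientations are given as a unit quaternion [w, x, y, z].
In Python, from cell import bot, claw, status, eyes gives the robot as it stands. Calls block until the motion is done:
- bot.goto(position, orientation): joint-space move of the TCP to a pose.
- bot.move_l(position, frame=None, rate=0.15): straight line of the TCP; frame=None keeps the orientation; rate is the mean speed in m/s.
- bot.goto_joints(angles): joint-space move.
- claw.command_gripper(opening): finger opening in m; the grip force is fixed at half the most; returns when the fingers have stopped.
- bot.dwell(seconds).
- bot.inverse_kinematics(position, orientation): joint angles nearest the present ones, or None.
- status.observe(): the state.
- eyes.read_camera(name): name is "side" or "top" or "wrist"; returns (picture, depth): 420x560x3 uint8, red, green, blue; 420x560 float32, m along the optical axis (not along the pixel's ray), 0 where there is no reading.
- eyes.camera_params(name): a dict with "vertical_fov" (degrees; the focal length in pixels is half the picture's height over the tangent of half this angle, whatever the lens; pixels are square), "cx", "cy" (the principal point, pixels), "position" and "attitude" of the camera in the world. Camera axes: x right, y down, z forward; pixel columns grow to the right and rows downward; lengths in m; the calibration is good to about 2 mm. The wrist camera is an equidistant fisheye: a pixel r from the principal point sees the ray r / f radians off the axis. A picture is of the moment at which its call begins: read the wrist's pose just before it. camera_params takes no time and is no camera call; for the wrist camera it gives the pose at the moment of the call.
A pose or a line that the arm cannot do raises bot.PlanningError and nothing moves.
- bot.close_job(): hands the job in, once; it reports no verdict.
Trained networks look in the newest picture that a camera, given by its name, has taken for a name from the list of things; names that differ only in an ending like _2 or _b are one class to them, and where a whole thing is asked for, a point or a joint stands for the part that bears it (a point fixed in the world has none). Each returns a list of dicts, best first, with "score" (0 to 1); they miss things now and then, are a little off and sometimes report something else, mostly with a low value. They report only what shows in the picture. A call takes as long as a camera call. They do not tell look-alikes from the thing itself.
- eyes.find_in(camera, target): "bbox" ([centre column, centre row, width, height] in pixels, round what is visible of it).
- eyes.outline_of(camera, target): "region" (420x560 bool, what is visible of it) and "bbox" ([centre column, centre row, width, height] in pixels, round what is visible of it).
- eyes.pinpoint(camera, target): "position" ([column, row] in pixels: a listed point, or the origin of a listed thing).
The state is a dict: "time": time; "joint_pos": joint angles; "dq": joint speeds; "effort": joint torques, N m; "tool_pos": TCP position; "tcp_rot": TCP orientation; "contact_force": force on the tool from outside, world axes, zero at the start; "ft_torque": the same for the moment, N m; "width": finger opening in m.
Only numpy, scipy, OpenCV 4.12 (cv2) and the standard library are available. Lean on these libraries where they do the work, as an engineer would, in place of code of your own. Each camera call takes 0.05 s, during which the arm holds its last target. There are 200 camera calls.

## Working session

There is one attempt and no reset: what is moved stays moved. The work goes in short steps, each a Python script; the robot and the scene stay as the last script left them, time stands still between calls to the robot, and variables do not carry over. Pictures are saved under pics/ and viewed, about 8 in all and at most 12, crops included, and the job is handed in when it is done.

```bash
mkdir -p pics
cat > h.py <<'E'
import numpy as np, cv2
from cell import bot, claw, status, eyes
from scipy.spatial.transform import Rotation as R
def rot(a):
    a=np.array(a,float)
    return a if a.shape==(3,3) else R.from_quat(a[[1,2,3,0]]).as_matrix()
def cloud(cam,depth,p):
    f=210/np.tan(np.radians(p["vertical_fov"])/2)
    v,u=np.mgrid[0:420,0:560]; x=(u-p["cx"])/f; y=(v-p["cy"])/f
    if cam=="wrist":
        r=np.hypot(x,y); s=np.where(r>1e-9,np.tan(np.minimum(r,1.5))/np.maximum(r,1e-9),1); x=x*s;y=y*s
    P=np.stack([x*depth,y*depth,depth],-1)
    return P@rot(p["attitude"]).T+np.array(p["position"])
def shot(cam,name=None):
    p=eyes.camera_params(cam); im,d=eyes.read_camera(cam)
    if name: cv2.imwrite(f"pics/{name}.png",im[:,:,::-1])
    return im,d,cloud(cam,d,p)
def down(yaw): # tool z down, jaw axis (tool y) at angle yaw from world... x axis of tool at yaw
    q=(R.from_euler('z',yaw)*R.from_euler('x',np.pi)).as_quat(); return [q[3],q[0],q[1],q[2]]
E
python3 - <<'E'
from h import *
s=status.observe(); print(s["time"],s["tool_pos"],s["tcp_rot"],s["width"],bot.pinch_z)
for c in ("top","side"):
    im,d,P=shot(c,c+"0"); print(c,eyes.camera_params(c)); np.savez(c,im=im,d=d,P=P)
    for t in ["cap_1","tray","plate_a","cap_loaded","supply","fader","mark","tape","fan"]:
        for o in eyes.outline_of(c,t):
            r=o["region"]&(d>0); 
            if r.sum()<5: continue
            Q=P[r]; print(c,t,round(o["score"],2),np.round(o["bbox"]),Q.shape[0],np.round(np.median(Q,0),3),"lo",np.round(np.percentile(Q,2,0),3),"hi",np.round(np.percentile(Q,98,0),3))
    for t in ["fader_top","mark_tip"]:
        for o in eyes.pinpoint(c,t):
            u,v=np.round(o["position"]).astype(int); print(c,t,o["score"],u,v,P[v,u])
cv2.imwrite("pics/both.png",np.hstack([cv2.resize(cv2.imread(f"pics/{c}0.png"),(560,420)) for c in ("top",)]))
E
```

```text
0.0 [ 0.14726774 -0.63253364  0.23021158] [-9.51488337e-04  9.93461403e-01  1.14164426e-01 -1.38718353e-04] 0.0855972911708496 0.0187
top {'vertical_fov': 55.32067746539673, 'cx': 282.16335972801573, 'cy': 219.58936067253393, 'position': array([0.48617842, 0.0280596 , 0.96454124]), 'attitude': array([ 0.04458507, -0.69555932,  0.71474846, -0.05782771])}
top cap_1 0.79 [141. 323.  37.  29.] 744 [0.401 0.312 0.099] lo [0.377 0.298 0.006] hi [0.422 0.344 0.107]
top cap_1 0.62 [128. 274.  38.  26.] 753 [0.509 0.343 0.099] lo [0.487 0.329 0.002] hi [0.534 0.375 0.106]
top cap_1 0.51 [385. 196.   4.  13.] 90 [ 0.663 -0.223  0.07 ] lo [ 0.644 -0.23   0.061] hi [ 0.68  -0.217  0.079]
top cap_1 0.23 [247. 145.  57.  41.] 1580 [0.786 0.081 0.118] lo [0.758 0.022 0.006] hi [0.816 0.138 0.122]
top tray 0.73 [189. 232. 108.  44.] 1413 [0.601 0.208 0.018] lo [0.556 0.115 0.001] hi [0.648 0.359 0.052]
top tray 0.61 [187. 230.  28.  22.] 445 [0.606 0.239 0.007] lo [0.58  0.213 0.003] hi [0.632 0.263 0.01 ]
top tray 0.51 [195. 286.  29.  21.] 574 [0.475 0.204 0.1  ] lo [0.452 0.187 0.005] hi [0.498 0
[... 3048 characters left out ...]
062] lo [ 0.544 -0.342  0.014] hi [ 0.71  -0.096  0.103]
side fader 0.72 [314. 136.  20.  19.] 275 [ 0.606 -0.285  0.091] lo [ 0.578 -0.331  0.063] hi [ 0.636 -0.28   0.108]
side tape 0.72 [362. 174.  34.  28.] 585 [ 0.428 -0.233  0.027] lo [ 0.389 -0.283  0.002] hi [ 0.47  -0.197  0.044]
side tape 0.28 [300. 284.  30.  38.] 753 [0.472 0.229 0.087] lo [0.452 0.195 0.008] hi [0.496 0.238 0.107]
side fan 0.62 [205. 208.  47.  60.] 1766 [0.788 0.091 0.074] lo [0.759 0.025 0.003] hi [0.825 0.143 0.124]
side fader_top 0.62 315 129 [ 0.60361717 -0.29143269  0.10943357]
side fader_top 0.41 298 167 [ 0.60951949 -0.15414089  0.06572456]
side mark_tip 0.57 299 148 [ 0.63588258 -0.23878087  0.06497   ]
```

View pics/top0.png

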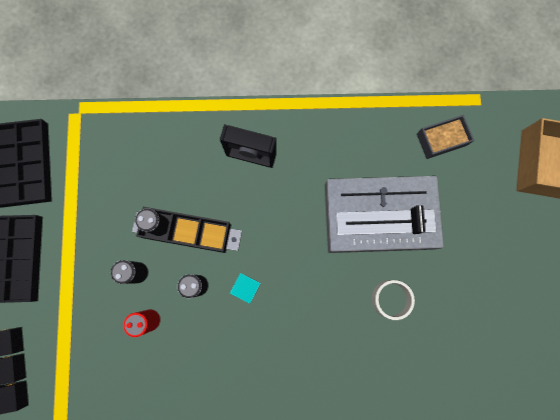

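View pics/side0.png

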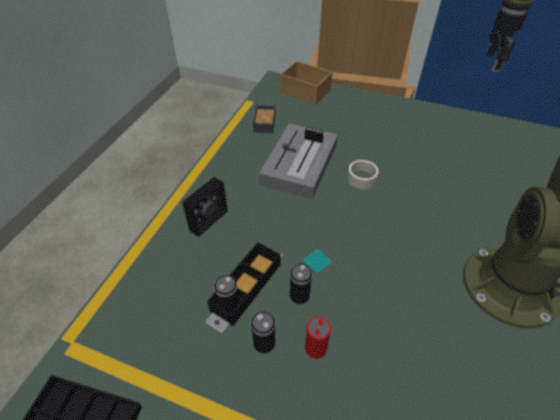

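Top view: red decoy at (136,324), loose capacitors at (124,272) and (190,286), loaded capacitor at (149,220), brass plates at (187,230) and (213,236), turquoise decoy at (245,289). The slider is at (419,220) with its pointer near (384,205). The side view agrees. Next I refine the positions offline and check IK.

Run:
```python
from h import *
for c in ("top","side"):
    Z=np.load(c+".npz"); P=Z["P"]; im=Z["im"].astype(int)
    for n,g in dict(A=(.509,.35),B=(.475,.21),L=(.616,.30)).items():
        m=(np.hypot(P[...,0]-g[0],P[...,1]-g[1])<.045)&(P[...,2]>(.093 if n!="L" else .099))
        (x,y),r=cv2.minEnclosingCircle(P[m][:,:2].astype(np.float32)); print(c,n,np.round([x,y,r],4),m.sum(),np.round(np.median(P[m][:,2]),4))
    for n,g in dict(p1=(.605,.24),p2=(.592,.175)).items():
        m=(np.hypot(P[...,0]-g[0],P[...,1]-g[1])<.05)&(im[...,0]-im[...,2]>60)&(im[...,0]>100)&(np.abs(P[...,2])<.02)
        print(c,n,cv2.minAreaRect(P[m][:,:2].astype(np.float32)),m.sum())
    m=(abs(P[...,0]-.6)<.07)&(abs(P[...,1]-.23)<.12)&(P[...,2]>.044)&(P[...,2]<.056)
    print(c,"tray rim",cv2.minAreaRect(P[m][:,:2].astype(np.float32)))
    m=(abs(P[...,0]-.63)<.12)&(abs(P[...,1]+.22)<.16)&(P[...,2]>.055)&(P[...,2]<.07)
    print(c,"box",cv2.minAreaRect(P[m][:,:2].astype(np.float32)))
for yaw in (-101.3,78.7):
    for p in ((.509,.35),(.475,.21),(.6,.24),(.592,.175)): print(yaw,p,np.round(bot.inverse_kinematics([*p,.2],down(np.radians(yaw))),2), np.round(bot.inverse_kinematics([*p,.06],down(np.radians(yaw))),2))
for yaw in (0,180): print(yaw,bot.inverse_kinematics([.605,-.29,.09],down(np.radians(yaw))))
```

```text
top A [0.5089 0.3531 0.0259] 464 0.1002
top B [0.4759 0.2116 0.0255] 455 0.1003
top L [0.6204 0.303  0.0261] 431 0.1042
top p1 ((0.6030038595199585, 0.22892653942108154), (0.0770438089966774, 0.05425545945763588), 78.17638397216797) 553
top p2 ((0.5939658880233765, 0.18591289222240448), (0.07570233941078186, 0.0539119727909565), 78.15849304199219) 553
top tray rim ((0.5767343044281006, 0.24338483810424805), (0.2026188224554062, 0.12817305326461792), 78.60275268554688)
top box ((0.628556489944458, -0.22737449407577515), (0.17020195722579956, 0.2603439390659332), 0.34703880548477173)
side A [0.509  0.3545 0.0259] 466 0.1021
side B [0.4758 0.2142 0.0255] 364 0.1022
side L [0.6202 0.3045 0.0261] 388 0.1061
side p1 ((0.6096227169036865, 0.23062345385551453), (0.04259365051984787, 0.041079480201005936), 80.72945404052734) 230
side p2 ((0.5999558568000793, 0.18362584710121155), (0.07941127568483353, 0.04251067712903023), 80.31755828857422) 258
side tray rim ((0.604428768157959, 0.23872387409210205), (0.20364096760749817, 0.07285800576210022), 78.8904037475586)
side box ((0.6290030479431152,
[... 428 characters left out ...]
.175) [ 0.54  0.52 -1.18  1.55  0.49  1.4   2.27] [ 0.53  0.72 -1.18  1.69  0.71  1.22  2.12]
78.7 (0.509, 0.35) [ 0.1   0.43 -0.97  1.55  0.36  1.35 -1.1 ] [-0.04  0.51 -0.77  1.7   0.39  1.1  -1.12]
78.7 (0.475, 0.21) [ 0.61  0.2  -1.18  1.79  0.2   1.28 -0.82] [ 0.38  0.35 -0.97  1.94  0.34  1.03 -0.93]
78.7 (0.6, 0.24) [ 0.37  0.57 -1.13  1.48  0.52  1.42 -0.97] [ 0.3   0.66 -0.98  1.62  0.58  1.18 -1.01]
78.7 (0.592, 0.175) [ 0.47  0.46 -1.05  1.55  0.4   1.36 -0.82] [ 0.41  0.59 -0.96  1.7   0.52  1.14 -0.9 ]
0 [ 0.71435934  0.49261011 -0.40674325  1.54204621  0.20648049  1.14961885
 -1.30461704]
180 [ 0.89906071  0.55038893 -0.66714055  1.53461211  0.35738247  1.18124037
  1.73777944]
```

Run:
```python
from h import *
q=down(np.radians(78.5))
bot.goto([.55,.24,.26],q)
im,d,P=shot("wrist","w1"); print(status.observe()["time"],status.observe()["tool_pos"])
for t in ["plate_a","cap_1","cap_loaded"]:
    for o in eyes.outline_of("wrist",t):
        r=o["region"]&(d>0); Q=P[r]
        if len(Q)<5: continue
        top=Q[Q[:,2]>.093] if t[0]=="c" else Q
        c=cv2.minEnclosingCircle(top[:,:2].astype(np.float32)) if t[0]=="c" and len(top)>5 else cv2.minAreaRect(Q[:,:2].astype(np.float32))
        print(t,round(o["score"],2),np.round(o["bbox"]),np.round(np.median(Q,0),4),c)
```

```text
4.6083 [0.55045221 0.23914688 0.25983321]
plate_a 0.82 [320. 162.  46.  43.] [0.604  0.2387 0.0062] ((0.6048685908317566, 0.23953579366207123), (0.058234523981809616, 0.055854834616184235), 79.71682739257812)
plate_a 0.73 [321. 216.  41.  34.] [0.5896 0.1717 0.0063] ((0.591346800327301, 0.17574259638786316), (0.05822640657424927, 0.05479121580719948), 79.55084228515625)
plate_a 0.56 [241. 272.  41.  40.] [0.4666 0.1038 0.0021] ((0.4649456739425659, 0.10109446942806244), (0.05749640613794327, 0.05449414625763893), 60.16914749145508)
cap_1 0.94 [133. 140.  72.  55.] [0.4123 0.324  0.0981] ((0.39882004261016846, 0.32426220178604126), 0.026080410927534103)
cap_1 0.84 [216.  82.  62.  56.] [0.5129 0.3524 0.0995] ((0.5089812874794006, 0.3544215261936188), 0.025497490540146828)
cap_1 0.75 [217. 214.  58.  70.] [0.4818 0.2215 0.0988] ((0.47509199380874634, 0.21330824494361877), 0.02563253976404667)
cap_loaded 0.91 [338. 111.  65.  54.] [0.6164 0.305  0.1036] ((0.6191368103027344, 0.3040201961994171), 0.0257963165640831)
cap_loaded 0.75 [480. 262.  84. 120.] [0.7867 0.089  0.0768] ((0.7900971174240112, 0.08225313574075699), 0.06239156797528267)
```

View pics/w1.png

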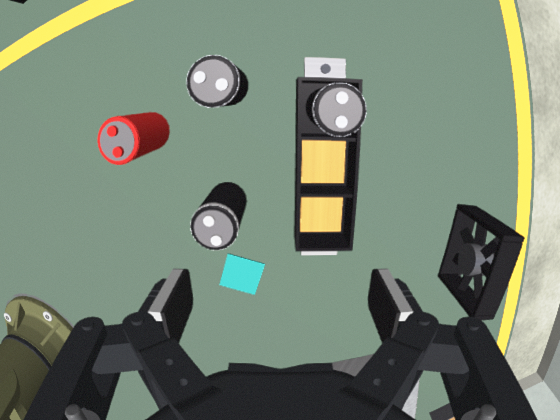

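The wrist view shows plates at (322,162) and (321,214), loose caps at (214,81) and (215,225), and the loaded one at (338,108). All of this matches the top and side estimates to about 2 mm. I'll pick B first.

```bash
cat >> h.py <<'E'
Q=down(np.radians(78.5)); ZG=.075-.0187
def pick(x,y):
    bot.goto([x,y,.15],Q); bot.move_l([x,y,ZG],rate=.12)
    claw.command_gripper(.03); s=status.observe(); print("grip",s["width"],s["tool_pos"],s["time"])
    bot.move_l([x,y,.19],rate=.15); s=status.observe(); print("held",s["width"],s["contact_force"])
def place(x,y):
    bot.goto([x,y,.19],Q); bot.move_l([x,y,ZG+.03],rate=.15)
    f0=status.observe()["contact_force"]; bot.move_l([x,y,ZG+.008],rate=.05); s=status.observe(); print("down",s["tool_pos"],s["contact_force"]-f0,s["width"])
    claw.command_gripper(.075); bot.move_l([x,y,.19],rate=.2); print(status.observe()["time"])
E
python3 - <<'E'
from h import *
pick(.475,.213); 
im,d,P=shot("wrist","w2")
place(.591,.1755)
im,d,P=shot("wrist","w3")
E
python3 -c "
import cv2,numpy as np
cv2.imwrite('pics/w23.png',cv2.resize(np.hstack([cv2.imread('pics/w2.png'),cv2.imread('pics/w3.png')]),(800,300)))"
```

```text
grip 0.04874420783238501 [0.47574842 0.21323265 0.05717133] 6.725
held 0.048775659026151635 [ 0.2021713  -0.76952472 -2.95696838]
down [0.59083454 0.17522917 0.06429518] [-1.54506168 -1.32558228  3.16551916] 0.04875302456496638
10.9583
```

View pics/w23.png

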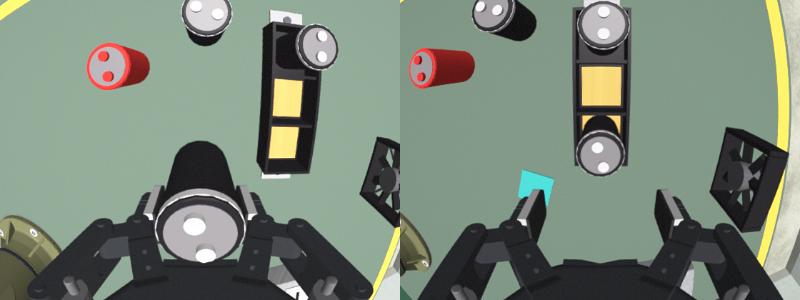

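Left: cap held upright. Right: it stands in the -y cell at (600,150). Now the second one.

```bash
python3 - <<'E'
from h import *
pick(.509,.354); place(.605,.2395)
bot.goto([.55,.2,.27],Q)
im,d,P=shot("wrist","w4")
for n,g in dict(p1=(.605,.2395),p2=(.591,.1755),L=(.619,.304)).items():
    m=(np.hypot(P[...,0]-g[0],P[...,1]-g[1])<.034)&(P[...,2]>.097)
    (x,y),r=cv2.minEnclosingCircle(P[m][:,:2].astype(np.float32)); print(n,np.round([x,y,r],4),np.round(np.percentile(P[m][:,2],[5,50,98]),4))
# toward the supply
bot.goto([.60,-.16,.22],down(np.radians(0)))
im,d,P=shot("wrist","w5"); np.savez("w5",im=im,d=d,P=P); print(status.observe()["time"],status.observe()["tool_pos"])
for t in ["fader_top","mark_tip"]:
    for o in eyes.pinpoint("wrist",t):
        u,v=np.round(o["position"]).astype(int); print(t,o["score"],u,v,P[v,u])
for t in ["fader","mark"]:
    for o in eyes.outline_of("wrist",t):
        r=o["region"]&(d>0)
        if r.sum()>5: print(t,o["score"],np.round(o["bbox"]),np.round(np.percentile(P[r],[2,50,98],axis=0),4).tolist())
E
python3 -c "
import cv2,numpy as np
cv2.imwrite('pics/w45.png',cv2.resize(np.hstack([cv2.imread('pics/w4.png'),cv2.imread('pics/w5.png')]),(800,300)))"
```

```text
grip 0.04901188260372922 [0.5097557  0.35459832 0.05753133] 13.1083
held 0.04875923083957034 [-0.80371937  1.08970304 -2.49642921]
down [0.60494629 0.23922099 0.06459336] [-1.89904643 -1.81028303  6.16490893] 0.0486044382386238
17.3833
p1 [0.6023 0.2359 0.0296] [0.1046 0.1068 0.113 ]
p2 [0.592  0.1795 0.0309] [0.1064 0.3321 0.3712]
L [0.6192 0.3041 0.0255] [0.1016 0.1037 0.11  ]
19.3583 [ 0.60044223 -0.15749062  0.22024525]
fader_top 0.85 432 193 [ 0.61025914 -0.29159757  0.10439612]
mark_tip 0.61 349 150 [ 0.63869334 -0.22210722  0.0589079 ]
fader 0.64 [426. 191.  40.  68.] [[0.578, -0.3011, 0.0638], [0.6089, -0.2852, 0.1015], [0.6359, -0.2828, 0.1049]]
mark 0.87 [355. 125.  23.  42.] [[0.6448, -0.2293, 0.063], [0.667, -0.2223, 0.0697], [0.6827, -0.2161, 0.0778]]
```

View pics/w45.png

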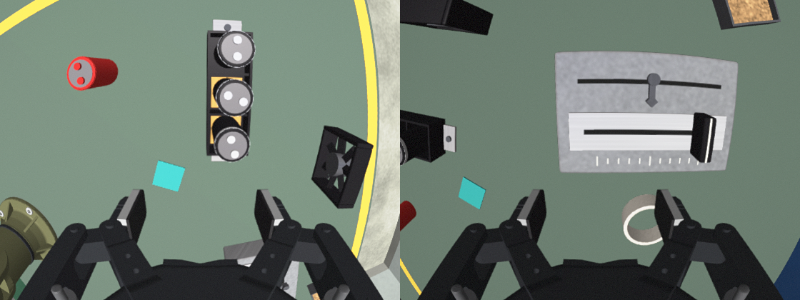

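Both caps stand in the tray with the last top at z≈0.107, as expected. In the right picture the slider grip is at about (705,138) and the pointer tip at (652,107). That puts the pointer at y≈-0.2225 and the slider line at y≈-0.2917. I'll grip the slider across its thickness and move it slowly.

Run:
```python
from h import *
q=down(0.006)
claw.command_gripper(.06)
bot.goto([.606,-.2917,.16],q); bot.move_l([.606,-.2917,.0735],rate=.08)
claw.command_gripper(.015); s=status.observe(); print(s["width"],s["tool_pos"],s["contact_force"])
x,y,z=s["tool_pos"]
bot.move_l([.6056,-.2235,.0735],rate=.035); s=status.observe(); print(s["width"],s["tool_pos"],s["contact_force"])
claw.command_gripper(.05); bot.move_l([.6056,-.2235,.17],rate=.12)
bot.goto([.60,-.10,.22],q)
im,d,P=shot("wrist","w6"); print(status.observe()["time"],status.observe()["contact_force"])
for t in ["fader_top","mark_tip"]:
    for o in eyes.pinpoint("wrist",t):
        u,v=np.round(o["position"]).astype(int); print(t,o["score"],u,v,P[v,u])
for c in ("wrist","top","side"):
  if c!="wrist": im,d,P=shot(c,c+"6")
  for t in ["fader","mark"]:
    for o in eyes.outline_of(c,t):
        r=o["region"]&(d>0)
        if r.sum()>5: print(c,t,o["score"],np.round(o["bbox"]),np.round(np.percentile(P[r],[2,50,98],axis=0),4).tolist())
  for o in eyes.outline_of(c,"cap_1") if c!="wrist" else []:
        r=o["region"]&(d>0)&(P[...,2]>.097)
        if r.sum()>50: print(c,"cap",np.round(cv2.minEnclosingCircle(P[r][:,:2].astype(np.float32))[0],4),np.median(P[r][:,2]))
cv2.imwrite("pics/w66.png",cv2.resize(np.hstack([cv2.imread("pics/w6.png"),cv2.imread("pics/top6.png")]),(800,300)))
```

```text
0.017300525766555674 [ 0.60615112 -0.29198147  0.07398574] [-0.60701504 -0.91717663  2.67541097]
0.017425217881649937 [ 0.60585285 -0.22334885  0.07394606] [-0.7810456  -0.18366162  6.40110171]
26.2917 [ 0.34663282 -0.08355866 -1.33496902]
fader_top 0.93 422 195 [ 0.60817517 -0.22315899  0.10476643]
mark_tip 0.87 410 153 [ 0.63820919 -0.22635185  0.0597506 ]
wrist fader 0.61 [412. 193.  41.  70.] [[0.5784, -0.2293, 0.0688], [0.6092, -0.2157, 0.1019], [0.6357, -0.2129, 0.1049]]
wrist mark 0.6 [414. 129.  26.  44.] [[0.6434, -0.2297, 0.0614], [0.6666, -0.2213, 0.0694], [0.6832, -0.2152, 0.0778]]
wrist mark 0.43 [413. 191.  36.  72.] [[0.5785, -0.23, 0.0663], [0.6091, -0.2157, 0.1018], [0.6357, -0.2129, 0.1049]]
top fader 0.42 [354. 216.  59.  75.] [[0.543, -0.2089, 0.01], [0.5753, -0.1305, 0.0598], [0.7064, -0.0972, 0.0673]]
top cap [0.5913 0.1734] 0.1072681248461933
top cap [0.6034 0.2302] 0.10717949306463392
top cap [0.3997 0.3232] 0.1004939265231905
side fader 0.82 [306. 146.  21.  17.] [[0.5775, -0.2269, 0.0709], [0.6053, -0.2145, 0.0935], [0.6345, -0.2106, 0.108]]
side fader 0.58 [260. 255.  23.  34.] [[0.5665, 0.1599, 0.0339], [0.5843, 0.1902, 0.1002], [0.612, 0.2019, 0.1145]]
side cap [0.3989 0.3249] 0.1023106738580617
side cap [0.5998 0.2529] 0.1092039693601411
side cap [0.5897 0.1765] 0.10916350320787405
```

View pics/w66.png

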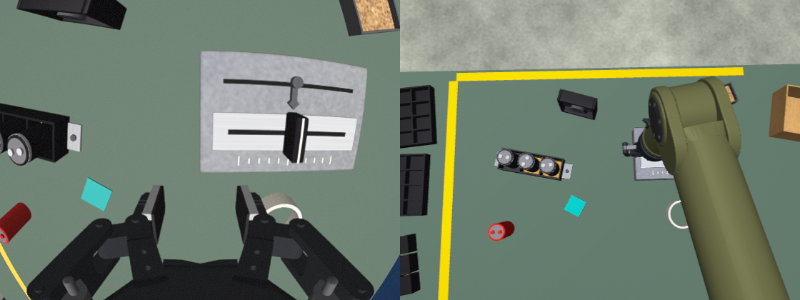

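The slider is level with the pointer within about 1 mm, and the grip and pointer line up near (295,110) in the left picture. The middle cap's circle fit was partly occluded, so I'll take one more wrist look before handing in.

Run:
```python
from h import *
bot.goto([.56,.27-.07,.30],Q)
bot.dwell(.3)
im,d,P=shot("wrist","w7")
for n,g in dict(p1=(.605,.2395),p2=(.591,.1755),L=(.619,.304)).items():
    m=(np.hypot(P[...,0]-g[0],P[...,1]-g[1])<.038)&(P[...,2]>.0965)&(P[...,2]<.12)
    k,lab,st,ce=cv2.connectedComponentsWithStats(m.astype(np.uint8)); 
    for i in range(1,k):
        if st[i,4]>200: A=P[lab==i]; (x,y),r=cv2.minEnclosingCircle(A[:,:2].astype(np.float32)); print(n,np.round([x,y,r],4),"off",np.round(np.hypot(x-g[0],y-g[1]),4),np.median(A[:,2]))
cv2.imwrite("pics/w7c.png",cv2.resize(im[40:300,180:440,::-1],(520,520)))
print(status.observe()["time"])
```

```text
p1 [0.6045 0.2395 0.0257] off 0.0005 0.10674933113473983
p2 [0.59   0.1748 0.0259] off 0.0012 0.10682500675029427
L [0.6196 0.3043 0.0259] off 0.0007 0.10373656715305199
28.4333
```

View pics/w7c.png

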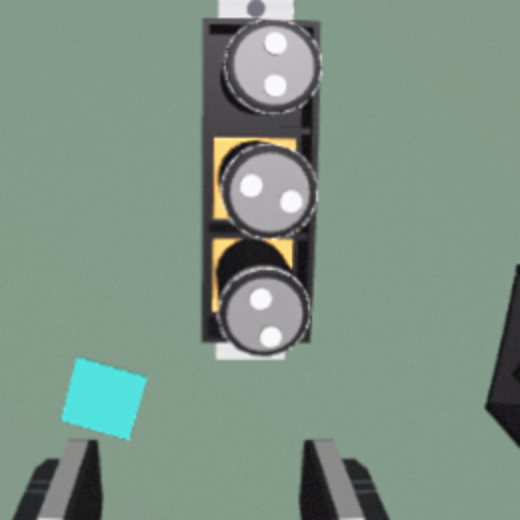

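Both caps, at (270,190) and (264,313) in the crop, stand upright about 1 mm off their plate centres. The robot is clear, so I'm handing in.

```bash
python3 -c "
from cell import bot
bot.close_job()"
```

```text
the job is handed in; nothing more can be done
```

I set both loose capacitors down in the two free cells and released them. Then I gripped the slider, moved it slowly to the pointer and let go, and handed the job in at about 28 s of the 61 s allowed.

**Capacitors:** The last wrist view put them 0.5 mm and 1.2 mm from their plate centres, with tops at z≈0.107 m as expected. Both looked upright with terminals up, and the capacitor already in the tray had not moved by more than about 1 mm.

**Slider:** Its line measured y≈-0.223 m against about -0.2225 m for the pointer, so it is level within about 1 mm. The pointer did not move measurably. The network's own pointer-tip reading (-0.2264 m) was about 3 mm further back than the pointer's centreline, but that would still be inside the 5 mm limit.

**Disagreement:** Earlier top and side fits of the middle capacitor were about 10 mm apart because it was partly hidden. The final clear wrist view settled that.

The tape and fan were not measured again; the arm never went near them low down. The hand-in reports no verdict.

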